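# Set the square on the panel's edge at the marked line

### The job

Set the engineer's square for marking out: push it up so that the front face of its stock lies flush along the panel's front edge, with the blade lying across the top of the panel and the blade's left edge in line with the black pen line. Leave the square lying there, and do not disturb the pen, the screwdriver, the tweezers or the roll of tape.

Things in the scene. Friction and masses are not known exactly. Their poses are not given: they have to be found in the camera images.
- panel: plain grey metal front panel fixed to the bench, 220 mm wide (y), 120 deep (x), 8 thick, with a 40 x 50 mm window at right and two dark strap clamps at its rear (from 107 mm behind the front edge, up to 22 mm high). Origin: middle of its straight front edge (nearest the robot), at bench height; +x square to that edge, away from the robot; +y left along the edge.
- line: black felt-pen line, 4 mm wide and 104 mm long, drawn on the panel's top face from the front edge inwards, square to that edge. Origin: its end at the front edge, 8 mm above the bench. Axes as the panel's: x along the line, y left along the edge. It is 10 to 80 mm left of the middle of the edge.
- square: loose L-shaped engineer's square, about 0.3 kg, flat on the bench, needs 2-9 N to slide. Dark stock 110 mm long (y), 24 wide (x), 20 high; at its left end a blade, 22 wide (y), 2.5 thick, stands out 100 mm in +x, underside 11 mm up (clears the panel); its left edge is flush with the stock's left end. Origin: centre of the stock's underside; +x the way the blade points, +y to the blade's end.
- face_left (a point): left end of the stock's front face (the face towards the panel, where the blade stands out), 4 mm above the bench; at (12, 55, 4) mm in the square's frame, so straight below the blade's left edge
- face_right (a point): right end of the stock's front face, 4 mm above the bench; at (12, -55, 4) mm in the square's frame
- blade_tip (a point): left corner of the blade's free end, at (112, 55, 12) mm in the square's frame
- flux_pen: white pen with a green cap, 133 mm long, lying to the left; a bystander. Origin: about the middle of its underside.
- screwdriver_red: small screwdriver with a red handle, 134 mm long, lying to the left; a bystander. Origin: about the middle of its underside.
- tweezers_bent: steel tweezers with bent tips, 119 mm long, lying to the right; a bystander. Origin: about the middle of its underside.
- amber_tape: roll of amber tape, 68 mm across, 19 mm high, lying to the right; a bystander. Origin: about the middle of its underside.

How it is judged:
By the outcome, as a careful person would: the job done as asked, in the order asked, and still so for the second after the job is handed in, with the robot touching nothing.
It also fails if it takes over 72 s, if anything falls off the work surface, if the arm or the gripper's body presses on something with over 40 N, if the wrist force passes 120 N, or if a joint passes its speed limit or range.

### The arm

A 6-joint arm with a two-finger parallel gripper is mounted at the origin on a cart in front of the work surface, level with it; the furniture and walls round the work are solid. World frame = base frame: x ahead of the robot, y to its left, z up, the work surface at z = 0. Lengths are in m, angles in rad, forces in N, time in s.
With the tool pointing down it reaches from about 0.375 to 0.825 m from the base axis. Payload 5.5 kg.
Tool frame: the origin (TCP) lies on the mounting face of the last link; the fingertips stand 173 mm ahead of it and the grasp point (between the pads) lies 155 mm ahead of it (r.pinch_z is the distance from the TCP to the grasp point, in m); z points along the fingers, y is the line along which they close (so a half turn about z gives the same grasp; the last joint's range is limited). The gripper opens to 85 mm and grips with 20 to 120 N. Pads are 22 mm wide; open, the fingers measure 114 mm over their backs; the gripper's body (76 mm by 85 mm) begins 54 mm behind the grasp point. The pads swing forward as they close: fully open they stand 13 mm farther back than shut.
Start: joints at [-1.124, 0.314, -0.047, 1.21, 0, 1.571], TCP at [0.259, -0.541, 0.405] pointing down, gripper open.
Joint ranges: [-2.67, 2.67], [-0.69, 1.73], [-1.03, 1.25], [-2.08, 2.16], [-1.42, 1.45], [-3.14, 3.14]. Speed limits (rad/s): [2.39, 2.39, 3.01, 3.14, 3.14, 3.14].

### API

Orientations are given as a unit quaternion [x, y, z, w].
In Python, from rig import r gives the robot as it stands.
- The arm moves only by the tool shift_gripper, called after "Emit:" as name(argument=value, ...), one argument or row to a line, values as JSON. Schema: {"type":"object","properties":{"offsets":{"type":"object","properties":{"deltas":{"type":"array","items":{"type":"array","items":{"type":"number"},"minItems":6,"maxItems":6},"minItems":1,"maxItems":10}},"additionalProperties":false,"required":["deltas"]},"aperture":{"type":"number"},"squeeze":{"type":"number"},"only":{"type":"string"},"quiet":{"type":"boolean"},"lines":{"type":"string"}},"required":["offsets"],"additionalProperties":false}. offsets is an object whose key "deltas" holds a list of rows, 1 to 10 of them, each of 6 numbers: dx, dy, dz in m, then a rotation vector rx, ry, rz in rad; each row shifts and turns the commanded pose from where the row before left it, along the tool's axes as they then stand; what a row does not reach is not made up. A row lasts 1/8 s, in which the tool goes at most 0.0625 m and 0.188 rad, less where a joint would pass 70% of its speed; a pose out of reach is approached as far as the arm can. aperture is the opening from 0.0 (shut) to 1.0 (fully open), set as the call begins (left out keeps the last). The fingers move at their own pace and stop on an object; squeeze is the grip in N (left out, the last holds). Time passes only in rows, so rows that do not move let the fingers close. The tool returns the time, the measured TCP pose, the force, the opening and the grip force at its end. only (a regular expression) keeps the lines of the reply that match it, lines (a string "A,B") keeps lines A to B, and quiet returns only ok. Input that does not fit is refused with a message, and nothing moves.
- r.sense(): the state, without advancing time (a new reading comes with each control period).
- r.read_camera(name): name is "scene" or "top"; returns the picture (420x560x3 uint8, red, green, blue); there is no depth.
- r.camera_info(name): a dict with "fx", "fy", "cx", "cy" (pixels), "k1" (the pictures are not rectified: a ray, as slopes to the right and down, at radius r is drawn at 1 + k1 r^2 times it, then the intrinsics apply), "R" (3x3) and "t" (3): a world point X has camera coordinates R X + t. Camera axes: x right, y down, z forward; pixel columns grow to the right and rows downward; lengths in m; the calibration is good to about 2 mm. A picture is of the moment at which its call begins. camera_info takes no time and is no camera call.
- r.finish_job(): hands the job in; it is judged then, once.
The state is a dict: "time_s": time; "joint_pos": joint angles; "qd": joint speeds; "effort": joint torques, N m; "eef_pos": TCP position; "orientation": TCP orientation; "contact_force": force on the tool from outside, world axes, zero at the start; "moment": the same for the moment, N m; "grip_width": opening from 0.0 (shut) to 1.0 (fully open); "gripper_force": force on a finger pad.
Only numpy, scipy, OpenCV 4.12 (cv2) and the standard library are available. Lean on these libraries where they do the work, as an engineer would, in place of code of your own. Each camera call takes 0.05 s, during which the arm holds its last target. There are 200 camera calls.

## Working session

There is one attempt and no reset: what is moved stays moved. The work goes in short steps, Python scripts to look and compute and a tool call to move; the robot and the scene stay as the last step left them, time stands still between calls to the robot, and variables do not carry over. Pictures are saved under pics/ and viewed, at most 10 in all, crops included, and the job is handed in when it is done.

```bash
ls; mkdir -p pics
```

Run:
```python
from rig import r
import cv2
for n in("scene","top"):
    im=r.read_camera(n); cv2.imwrite(f"pics/{n}0.png",im[:,:,::-1]); print(n,r.camera_info(n))
s=r.sense();print(s['eef_pos'],s['orientation'],s['time_s'],s['contact_force'])
```

```text
pics
rig.py
scene {'fx': 448.7401200254902, 'fy': 448.7401200254902, 'cx': 285.60473886668734, 'cy': 212.49371986347504, 'k1': -0.1441558754238674, 'R': array([[-0.56462336, -0.82519992, -0.01567023],
       [-0.4864649 ,  0.34806978, -0.8013734 ],
       [ 0.6667476 , -0.44485113, -0.59795913]]), 't': array([0.25341381, 0.31005142, 0.94469981])}
top {'fx': 519.1401027827652, 'fy': 519.1401027827652, 'cx': 282.04503848516646, 'cy': 213.29218673791658, 'k1': 0.04712113971352889, 'R': array([[-0.01540207, -0.99988047, -0.00134909],
       [-0.98740764,  0.01542237, -0.15744303],
       [ 0.15744502, -0.00109284, -0.98752715]]), 't': array([-0.06868049,  0.51296598,  1.29712385])}
[ 0.25915708 -0.54086799  0.40393382] [ 9.75144689e-01  2.21567746e-01 -1.65270850e-04 -7.35697079e-04] 0.1 [-0.26311666  0.2401876  -0.21623295]
```

View pics/top0.png

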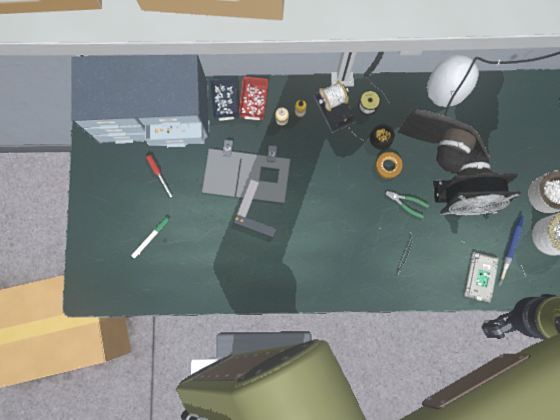

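View pics/scene0.png

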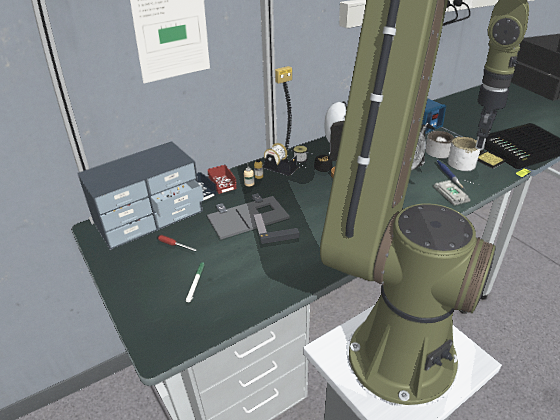

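The top view shows the panel at about (202–292, 149–202), its line near column 239, and the square in front of it with the stock from (236,218) to (274,236), rotated clockwise. The arm is clear. I'll enlarge both views.

Run:
```python
import cv2
a=cv2.imread("pics/top0.png")[140:245,190:310]; b=cv2.imread("pics/scene0.png")[185:260,195:315]
cv2.imwrite("pics/topc0.png",cv2.resize(a,None,fx=5.6,fy=5.6,interpolation=cv2.INTER_CUBIC))
cv2.imwrite("pics/scenec0.png",cv2.resize(b,None,fx=6,fy=6,interpolation=cv2.INTER_CUBIC))
```

```text
(no output)
```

View pics/topc0.png

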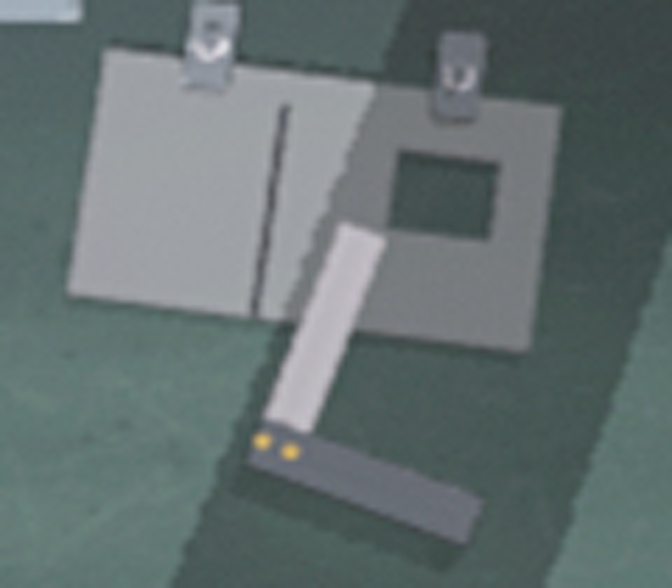

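View pics/scenec0.png

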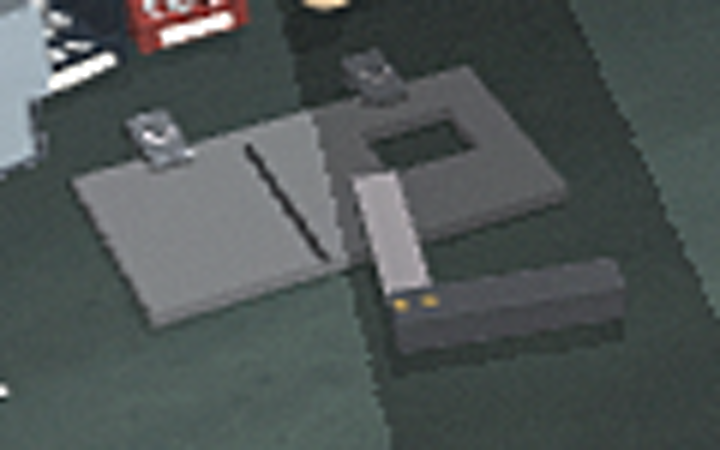

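In the enlarged top view, the front edge runs (67,296)→(527,352). The line runs (255,318)→(287,107), the stock top corners are (262,422), (248,462), (467,545) and (484,500), and the blade tip is (342,224)/(387,238). The same points show up in the scene crop. Next I fit poses to both views.

Create h.py:
```python
import numpy as np
from scipy.optimize import least_squares
from rig import r
C={n:r.camera_info(n) for n in("top","scene")}
CR={"top":(190,140,5.6),"scene":(195,185,6.)}
def full(n,p,c=None):
    x,y,s=c or CR[n]; return np.array([x+(p[0]+.5)/s-.5,y+(p[1]+.5)/s-.5])
def proj(n,X):
    c=C[n]; q=np.asarray(X)@c["R"].T+c["t"]; q=q[...,:2]/q[...,2:]
    q=q*(1+c["k1"]*(q**2).sum(-1,keepdims=True)); return q*[c["fx"],c["fy"]]+[c["cx"],c["cy"]]
def tri(pt,ps):
    f=lambda X:np.r_[proj("top",X)-pt,proj("scene",X)-ps]
    return least_squares(f,[.6,.1,0]).x
def T(p,L):  # pose x,y,yaw ; local pts
    c,s=np.cos(p[2]),np.sin(p[2]); L=np.asarray(L,float)
    return np.c_[p[0]+c*L[:,0]-s*L[:,1],p[1]+s*L[:,0]+c*L[:,1],L[:,2]]
def fit(L,obs,x0=(.6,.1,0)):  # obs: {cam: Nx2}
    f=lambda p:np.concatenate([(proj(n,T(p,L))-o).ravel() for n,o in obs.items()])
    s=least_squares(f,x0,loss="soft_l1"); return s.x,np.abs(s.fun).max()
PAN=np.array([[0,.11,.008],[0,-.11,.008],[.12,.11,.008],[.12,-.11,.008]])
SQ=np.array([[.012,.055,.02],[-.012,.055,.02],[-.012,-.055,.02],[.012,-.055,.02],[.112,.055,.0135],[.112,.033,.0135]])
```

Run:
```python
from h import *
P={"top":[(67,296),(527,352),(104,49),(562,105)],"scene":[(155,318),(567,187),(73,183),(465,67)]}
Ln={"top":[(255,318),(287,107)],"scene":[(325,260),(250,148)]}
S={"top":[(262,422),(248,462),(467,545),(484,500),(342,224),(387,238)],"scene":[(385,293),(397,317),(626,283),(612,258),(353,178),(396,172)]}
F=lambda D:{n:np.array([full(n,p) for p in D[n]]) for n in D}
for nm,D,L in(("panel",P,PAN),("line",Ln,None),("square",S,SQ)):
    o=F(D)
    print(nm,"tri",np.round([tri(a,b)*1000 for a,b in zip(o["top"],o["scene"])],1).tolist())
    if L is not None:
        for k in(["top"],["scene"],["top","scene"]):
            p,e=fit(L,{n:o[n] for n in k}); print(k,np.round(p,4),e.round(2))
            if nm=="panel":pan=p
# line in panel frame, per camera
o=F(Ln)
for n in o:
    p=least_squares(lambda q:(proj(n,T(pan,[[0,q[0],.008],[.104,q[1],.008]]))-o[n]).ravel(),[.03,.03]).x
    print("line y in panel",n,p)
s=r.sense();print(s["time_s"])
```

```text
panel tri [[576.4, 136.1, 7.7], [546.6, -80.9, 7.6], [697.6, 119.5, 5.6], [667.6, -99.4, 4.9]]
['top'] [ 0.562   0.0269 -0.1411] 0.48
['scene'] [ 0.5612  0.0279 -0.1315] 0.38
['top', 'scene'] [ 0.5619  0.0273 -0.1379] 0.75
line tri [[564.9, 47.9, 8.9], [667.5, 32.2, 7.8]]
square tri [[513.5, 44.1, 20.9], [494.2, 50.1, 22.5], [454.1, -51.1, 21.5], [475.6, -59.0, 18.7], [608.6, 5.9, 13.3], [601.9, -15.2, 11.9]]
['top'] [ 0.4838 -0.0052 -0.3733] 0.94
['scene'] [ 0.4859 -0.0032 -0.3781] 0.9
['top', 'scene'] [ 0.4847 -0.0042 -0.3752] 1.29
line y in panel top [0.01997995 0.01874149]
line y in panel scene [0.02185299 0.02018269]
0.1
```

Add to h.py:
```python
def go(x,y,z,yaw):  # shift in tool axes (after the turn) to put TCP at x,y,z with tool y at yaw
    from scipy.spatial.transform import Rotation as R
    s=r.sense(); M=R.from_quat(s["orientation"]).as_matrix()
    a=np.arctan2(M[1,1],M[0,1]); rz=-((yaw-a+np.pi)%(2*np.pi)-np.pi)
    d=np.array([x,y,z])-s["eef_pos"]; c,q=np.cos(yaw),np.sin(yaw)
    print("rz",round(rz,4),"then dxyz",np.round([-q*d[0]+c*d[1],c*d[0]+q*d[1],-d[2]],4),"tilt",np.round(M[:2,2],4),"F",np.round(s["contact_force"],1),"t",s["time_s"])
```

```text
(no output)
```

Emit:
shift_gripper(
  offsets={"deltas":[[0,0,0,0,0,-0.15],[0,0,0,0,0,-0.15],[0,0,0,0,0,-0.15],[0,0,0,0,0,-0.15],[0,0,0,0,0,-0.149]]},
  aperture=0.8,
  squeeze=30,
)

```text
time_s: 0.72
eef_pos: [0.2592, -0.5409, 0.4042]
orientation: [0.825, 0.565, 0.0, -0.001]
contact_force: [-0.3, -0.4, 0.6]
grip_width: 0.804
gripper_force: 0.0
```

```bash
python3 -c "
from h import *
go(.4845,-.006,.26,-.3752)"
```

```text
rz 0.0051 then dxyz [0.5803 0.0136 0.1442] tilt [-0.0005  0.0009] F [-0.3 -0.4  0.6] t 0.725
```

Emit:
shift_gripper(
  offsets={"deltas":[[0.05,0,0,0,0,0],[0.05,0,0,0,0,0],[0.05,0,0,0,0,0],[0.05,0,0,0,0,0],[0.05,0,0.02,0,0,0],[0.05,0,0.02,0,0,0],[0.05,0,0.02,0,0,0],[0.05,0,0.02,0,0,0],[0.05,0,0.02,0,0,0],[0.05,0,0.02,0,0,0]]},
)

```text
time_s: 1.98
eef_pos: [0.4426, -0.0743, 0.284]
orientation: [0.827, 0.563, 0.0, 0.0]
contact_force: [0.6, -1.0, 0.4]
grip_width: 0.803
gripper_force: 0.0
```

Emit:
shift_gripper(
  offsets={"deltas":[[0.05,0.007,0.02,0,0,0.005],[0.03,0.0066,0.004,0,0,0],[0,0,0,0,0,0],[0,0,0,0,0,0]]},
)

```text
time_s: 2.48
eef_pos: [0.484, -0.0067, 0.2605]
orientation: [0.828, 0.561, -0.001, -0.0]
contact_force: [-0.8, 0.1, -0.6]
grip_width: 0.799
gripper_force: 0.0
```

```bash
python3 -c "
from h import *
go(.4845,-.006,.184,-.3752)
import cv2
for n,(x,y) in (('top',(170,130)),('scene',(180,170))):
    im=r.read_camera(n)[y:y+130,x:x+160,::-1]; cv2.imwrite('pics/%s1.png'%n,cv2.resize(im,None,fx=4.5,fy=4.5,interpolation=cv2.INTER_CUBIC))
cv2.imwrite('pics/b1.png',np.vstack([cv2.resize(cv2.imread('pics/%s1.png'%n),(369,300)) for n in('top','scene')]))
"
```

```text
rz -0.0047 then dxyz [0.0008 0.0002 0.0765] tilt [-0.0011 -0.0004] F [-0.8  0.1 -0.6] t 2.475
```

View pics/b1.png

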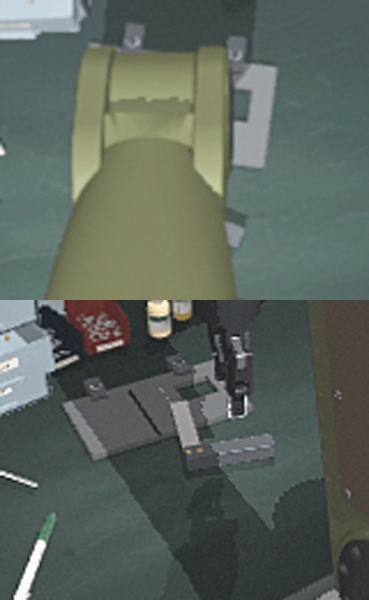

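The arm hides the square from the top camera. In the scene view the gripper is above the stock and clear of the blade. I'll descend and grip.

Emit:
shift_gripper(
  offsets={"deltas":[[0,0,0.03,0,0,-0.005],[0,0,0.03,0,0,0],[0,0,0.016,0,0,0],[0,0,0,0,0,0]]},
)

```text
time_s: 3.08
eef_pos: [0.4834, -0.0073, 0.1839]
orientation: [0.827, 0.562, -0.001, -0.001]
contact_force: [0.2, -0.4, 0.5]
grip_width: 0.801
gripper_force: 0.0
```

Emit:
shift_gripper(
  offsets={"deltas":[[0,0,0,0,0,0],[0,0,0,0,0,0],[0,0,0,0,0,0],[0,0,0,0,0,0],[0,0,0,0,0,0],[0,0,0,0,0,0]]},
  aperture=0,
  squeeze=30,
)

```text
time_s: 3.82
eef_pos: [0.4851, -0.0065, 0.1857]
orientation: [0.827, 0.563, 0.001, 0.001]
contact_force: [-0.6, 0.1, 6.6]
grip_width: 0.272
gripper_force: 30.2
```

```bash
python3 -c "
from h import *
go(.545,-.0078,.184,-.1379)
import cv2
x,y=195,185
im=r.read_camera('scene')[y:y+100,x:x+130,::-1]; cv2.imwrite('pics/g2.png',cv2.resize(im,None,fx=6,fy=6,interpolation=cv2.INTER_CUBIC))
"
```

```text
rz -0.2371 then dxyz [0.007  0.0595 0.0017] tilt [ 0.0019 -0.0005] F [-0.6  0.1  6.6] t 3.825
```

View pics/g2.png

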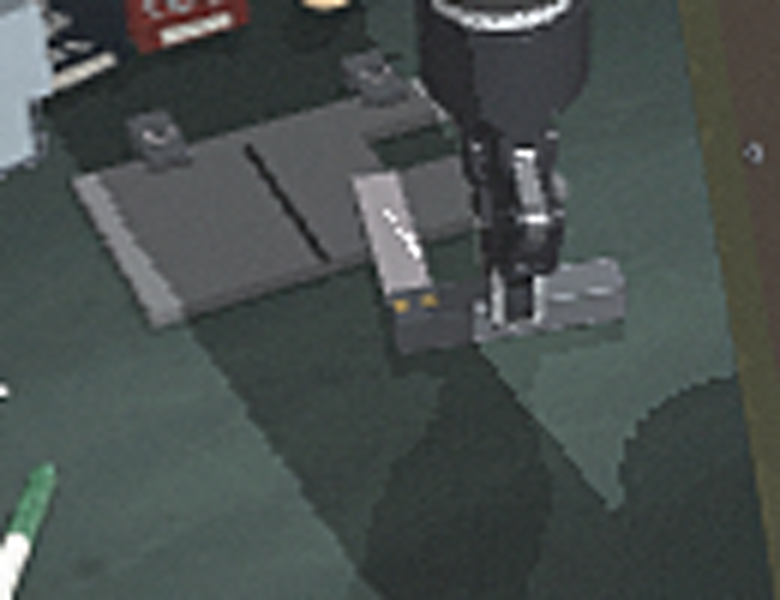

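Square gripped (0.272 opening ≈ 23 mm). Next I turn it and slide it to within about 8 mm of the edge.

Emit:
shift_gripper(
  offsets={"deltas":[[0,0,-0.001,0,0,-0.06],[0,0,0,0,0,-0.06],[0,0,0,0,0,-0.06],[0,0,0,0,0,-0.057],[0.0035,0.013,0,0,0,0],[0.0035,0.013,0,0,0,0],[0,0.013,0,0,0,0],[0,0.013,0,0,0,0],[0,0,0,0,0,0],[0,0,0,0,0,0]]},
)

```text
time_s: 5.12
eef_pos: [0.5377, -0.0068, 0.1858]
orientation: [0.754, 0.657, 0.001, 0.001]
contact_force: [1.1, -0.5, -1.0]
grip_width: 0.266
gripper_force: 30.0
```

```bash
python3 -c "
from h import *
go(.545,-.0078,.184,-.1379)
import cv2
x,y=195,175
im=r.read_camera('scene')[y:y+90,x:x+125,::-1]; cv2.imwrite('pics/g3.png',cv2.resize(im,None,fx=6.4,fy=6.4,interpolation=cv2.INTER_CUBIC))
"
```

```text
rz -0.0003 then dxyz [0.     0.0074 0.0018] tilt [ 0.0016 -0.0001] F [ 1.1 -0.5 -1. ] t 5.125
```

View pics/g3.png

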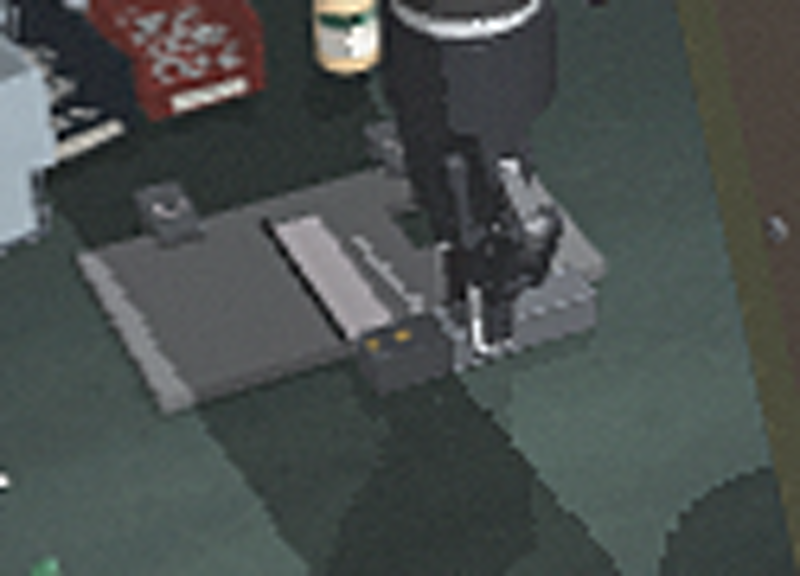

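The blade lies parallel to the line, its left edge just to the right of the line (about (270,222)→(345,335)), with the stock a few mm short of the edge. I'll close the gap gently.

Emit:
shift_gripper(
  offsets={"deltas":[[0,0.003,0,0,0,0],[0,0.002,0,0,0,0],[0,0.001,0,0,0,0],[0,0,0,0,0,0]]},
)

```text
time_s: 5.68
eef_pos: [0.5412, -0.0073, 0.1858]
orientation: [0.754, 0.657, -0.001, -0.001]
contact_force: [-5.3, 1.6, 7.7]
grip_width: 0.271
gripper_force: 31.0
```

Emit:
shift_gripper(
  offsets={"deltas":[[0,0.001,0,0,0,0],[0,0.001,0,0,0,0],[0,0,0,0,0,0]]},
)

```text
time_s: 6.05
eef_pos: [0.5432, -0.0076, 0.1858]
orientation: [0.754, 0.657, -0.001, -0.001]
contact_force: [-7.1, 1.1, 8.4]
grip_width: 0.27
gripper_force: 31.0
```

```bash
python3 -c "
from h import *
go(.545,-.0078,.184,-.1379)"
```

```text
rz 0.0001 then dxyz [0.0001 0.0018 0.0018] tilt [-0.0035  0.0005] F [-7.1  1.1  8.4] t 6.05
```

Emit:
shift_gripper(
  offsets={"deltas":[[0,0.001,-0.001,0,0,0],[0,0.001,0,0,0,0],[0,0,0,0,0,0]]},
)

```text
time_s: 6.42
eef_pos: [0.5466, -0.0081, 0.1863]
orientation: [0.754, 0.657, -0.0, -0.0]
contact_force: [-0.8, 0.0, -4.0]
grip_width: 0.272
gripper_force: 29.8
```

Emit:
shift_gripper(
  offsets={"deltas":[[0,0.001,0,0,0,0],[0,0.001,0,0,0,0],[0,0,0,0,0,0]]},
)

```text
time_s: 6.8
eef_pos: [0.5474, -0.0082, 0.1861]
orientation: [0.754, 0.657, -0.001, -0.001]
contact_force: [-5.7, 0.9, 0.2]
grip_width: 0.268
gripper_force: 30.1
```

```bash
python3 -c "
from h import *
go(.545,-.0078,.184,-.1379)
import cv2
x,y=195,175
im=r.read_camera('scene')[y:y+90,x:x+125,::-1]; cv2.imwrite('pics/g4.png',cv2.resize(im,None,fx=6.4,fy=6.4,interpolation=cv2.INTER_CUBIC))
"
```

```text
rz -0.0003 then dxyz [ 0.     -0.0024  0.0021] tilt [-0.0036  0.0007] F [-5.7  0.9  0.2] t 6.8
```

Emit:
shift_gripper(
  offsets={"deltas":[[0,0.001,0.0003,0,0,0],[0,0.001,0,0,0,0],[0,0,0,0,0,0]]},
)

```text
time_s: 7.22
eef_pos: [0.5481, -0.0083, 0.1859]
orientation: [0.754, 0.657, -0.002, -0.003]
contact_force: [-10.1, 1.5, 6.7]
grip_width: 0.265
gripper_force: 30.9
```

```bash
python3 -c "
from h import *
go(.545,-.0078,.184,-.1379)"
```

```text
rz -0.0003 then dxyz [ 0.0001 -0.0031  0.0019] tilt [-0.0066  0.0011] F [-10.1   1.5   6.7] t 7.225
```

Emit:
shift_gripper(
  offsets={"deltas":[[0,0.001,0,0,0,0],[0,0,0,0,0,0]]},
)

```text
time_s: 7.48
eef_pos: [0.5483, -0.0084, 0.1858]
orientation: [0.754, 0.657, -0.003, -0.003]
contact_force: [-14.6, 2.6, 9.9]
grip_width: 0.266
gripper_force: 31.2
```

```bash
python3 -c "
from h import *
go(.545,-.0078,.184,-.1379)
import cv2
x,y=195,175
im=r.read_camera('scene')[y:y+90,x:x+125,::-1]; cv2.imwrite('pics/g4.png',cv2.resize(im,None,fx=6.4,fy=6.4,interpolation=cv2.INTER_CUBIC))
"
```

```text
rz -0.0003 then dxyz [ 0.0001 -0.0034  0.0018] tilt [-0.0082  0.0013] F [-14.6   2.6   9.9] t 7.475
```

Pushing force rises while the position stalls, so the stock is against the edge. I'll release, lift and back away to look.

Emit:
shift_gripper(
  offsets={"deltas":[[0,0,0,0,0,0],[0,0,0,0,0,0],[0,0,0,0,0,0],[0,0,0,0,0,0],[0,0,-0.02,0,0,0],[0,0,-0.04,0,0,0],[0,0,-0.04,0,0,0],[0,0,-0.04,0,0,0]]},
  aperture=0.8,
)

```text
time_s: 8.52
eef_pos: [0.5517, -0.0088, 0.3277]
orientation: [0.754, 0.657, 0.0, 0.0]
contact_force: [1.3, -1.0, 0.2]
grip_width: 0.8
gripper_force: 0.0
```

Emit:
shift_gripper(
  offsets={"deltas":[[-0.05,0,0,0,0,0],[-0.05,0,0,0,0,0],[-0.05,0,0,0,0,0],[-0.05,0,0,0,0,0],[-0.05,0,0,0,0,0],[-0.05,0,0,0,0,0],[-0.05,0,0,0,0,0],[0,0,0,0,0,0]]},
)

```text
time_s: 9.52
eef_pos: [0.503, -0.3586, 0.3262]
orientation: [0.756, 0.655, -0.0, 0.001]
contact_force: [-0.7, 0.1, -0.2]
grip_width: 0.8
gripper_force: 0.0
```

Run:
```python
from rig import r
import cv2,numpy as np
ims=[]
for n,x,y in(("top",195,140),("scene",205,185)):
    f=np.mean([r.read_camera(n).astype(float) for _ in range(4)],0).astype(np.uint8)[:,:,::-1]
    cv2.imwrite(f"pics/{n}5.png",f); cr=f[y:y+75,x:x+100]
    if n=="scene": cr=f[y:y+75,x:x+100]
    ims.append(cv2.resize(cr,None,fx=8,fy=8,interpolation=cv2.INTER_CUBIC))
cv2.imwrite("pics/t5.png",ims[0]);cv2.imwrite("pics/s5.png",ims[1])
```

```text
(no output)
```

View pics/t5.png

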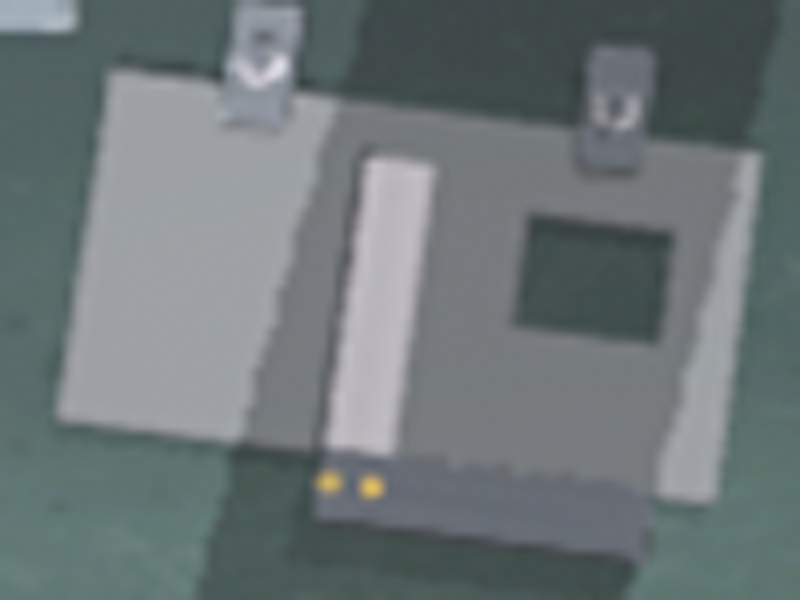

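View pics/s5.png

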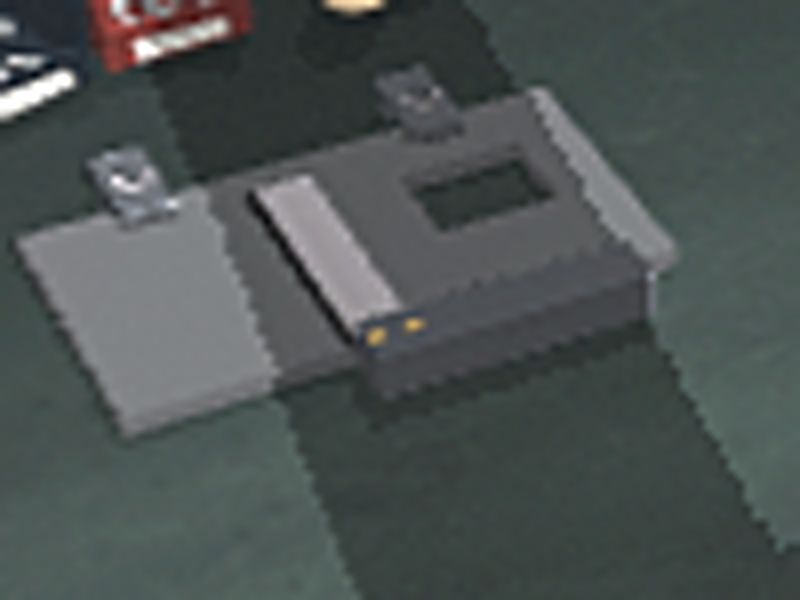

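Both views show the stock against the front edge. The blade covers most of the line, with a thin dark sliver along its left edge (top crop (355,165)→(325,450)). I'll measure this by rectifying both cameras into the panel frame.

Create m.py:
```python
from h import *
import cv2,sys
PT={"top":(195,140,8.)}
c=PT["top"]
o=np.array([full("top",p,c) for p in[(57,420),(717,500),(108,68),(765,150)]])
p5,e=fit(PAN,{"top":o}); print("panel top5",p5.round(4),e)
panel={"top":((np.array([.562,.0269,-.1411])+p5)/2),"scene":np.array([.5612,.0279,-.1315])}
def rect(img,n,xs,ys,z):
    X,Y=np.meshgrid(xs,ys,indexing="ij"); L=np.c_[X.ravel(),Y.ravel(),np.full(X.size,z)]
    q=proj(n,T(panel[n],L)).reshape(*X.shape,2).astype(np.float32)
    return cv2.remap(cv2.cvtColor(img,cv2.COLOR_BGR2GRAY).astype(np.float32),q[...,0],q[...,1],cv2.INTER_CUBIC)
ys=np.arange(-.02,.05,.0005)
tag=sys.argv[1] if len(sys.argv)>1 else "5"
for n in("top","scene"):
    a,b=cv2.imread(f"pics/{n}0.png"),cv2.imread(f"pics/{n}{tag}.png")
    for x0 in(.01,.025,.04,.055,.07,.085):
        xs=np.arange(x0,x0+.015,.001)
        g=rect(a,n,xs,ys,.008).mean(0); k=(ys>.008)&(ys<.034)
        w=np.clip(np.interp(ys,[.01,.032],[g[60],g[104]])-g-4,0,None)*k; lc=(w*ys).sum()/w.sum()
        g=rect(b,n,xs,ys,.0135).mean(0); d=np.gradient(g); d=np.clip(-d,0,None)*((ys>0.01)&(ys<.032)); i=d.argmax(); s=slice(i-4,i+5)
        print(n,x0,"line c %.1f mm  blade left %.1f"%(lc*1e3,(d[s]*ys[s]).sum()/d[s].sum()*1e3))
    xs=np.arange(-.04,-.01,.0005)
    for y0 in(-.08,-.06,-.04,-.02,0):
        g=rect(b,n,xs,np.arange(y0,y0+.015,.001),.02).mean(1); d=np.abs(np.gradient(g)); i=d.argmax()
        print(n,"y",y0,"stock rear edge x %.1f"%(xs[i]*1e3),round(d[i],1))
```

```bash
python3 m.py
```

```text
panel top5 [ 0.5627  0.0264 -0.1406] 0.5421272789772615
top 0.01 line c 21.3 mm  blade left 20.4
top 0.025 line c 21.1 mm  blade left 20.1
top 0.04 line c 21.1 mm  blade left 20.0
top 0.055 line c 21.1 mm  blade left 19.9
top 0.07 line c 21.0 mm  blade left 20.0
top 0.085 line c 20.9 mm  blade left 20.0
top y -0.08 stock rear edge x -24.0 5.6
top y -0.06 stock rear edge x -24.0 5.5
top y -0.04 stock rear edge x -24.0 5.4
top y -0.02 stock rear edge x -23.5 5.3
top y 0 stock rear edge x -23.5 5.4
scene 0.01 line c 20.8 mm  blade left 20.9
scene 0.025 line c 20.6 mm  blade left 20.9
scene 0.04 line c 20.7 mm  blade left 20.8
scene 0.055 line c 20.6 mm  blade left 20.4
scene 0.07 line c 20.3 mm  blade left 20.0
scene 0.085 line c 20.0 mm  blade left 19.9
scene y -0.08 stock rear edge x -23.5 1.8
scene y -0.06 stock rear edge x -22.5 1.9
scene y -0.04 stock rear edge x -22.5 1.8
scene y -0.02 stock rear edge x -22.0 1.8
scene y 0 stock rear edge x -12.0 4.6
```

```bash
python3 -c "
from rig import r
print(r.finish_job())"
```

```text
the job is handed in; nothing more can be done
None
```

The job is handed in: the square's stock lies flush along the panel's front edge, and the blade's left edge is within about 1 mm of the pen line's centre, measured in both camera views. The arm stayed clear of the pen, screwdriver, tweezers and tape, though I did not re-measure where they lie.

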